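Centre-punch the drill spot of a bracket blank

TASK

Take the spring-loaded centre punch out of its wooden block, set its point in the small conical mark where the scribed lines cross on the strapped-down bracket blank, and press it straight down, gently, until you feel its hidden spring snap; stop there and do not jam the punch down any harder, and do not press its point anywhere else on the blank. Then stand the punch upright in its hole in the block again, fully home, and leave everything else where it is.

Things in the scene. Friction and masses are not known exactly. Their poses are not given: they have to be found in the camera images.
- punch_grip (a point): The centre punch, a round steel tool standing upright in the wooden block: this point is on its axis at the middle of the dark ribbed grip, 16 mm in diameter, 40 mm long. Cap above it 18 mm across, top 31 mm above this point. Below the grip a flange 26 mm across, from 20 to 28 mm below this point; fingertips can bear down on its upper face. z up along the axis; the punch weighs about 0.26 kg.
- punch: The same punch: origin on its axis at the underside of the flange, 28 mm below point punch_grip; z up along the axis. A hidden spring holds its nose out: pushing the nose in takes about 2 N at first, climbs to 10 to 13 N after some 4 mm, then the spring snaps and the force falls away to about 5 N by 5.5 mm; at 8 mm the nose meets a hard stop. It comes out again when lifted.
- barrel_end (a point): Lower end of the punch's barrel, on the axis: 58 mm below point punch_grip. The barrel, 12 mm in diameter, runs from the flange down to here. From it sticks out the nose, 6 mm in diameter, with a rounded point of 2.2 mm radius, which ends 15 to 28 mm below this point; how far the nose is screwed in differs from run to run and is not measured, but stays put during a run.
- mark (a point): The punch mark on the bracket blank: a conical dent 8 mm across, 3 mm deep, sides at 45 degrees, where two scribed lines cross. This point is its centre, level with the blank's upper face, 30 mm above the worktop. A punch point centred in it settles 3 mm below this point; coming down within about 3 mm of the centre it meets the sloping side, which pushes it sideways towards the centre.
- blank: The bracket blank: aluminium plate 60 x 100 x 8 mm on a dark steel base 74 x 120 x 22 mm, strapped down at both ends (straps up to 9 mm above the plate), fixed. Origin at the centre of the base's underside, x across the plate, y along it, z up. The mark lies 20 mm from the centre towards +y; the bored hole, 9 mm across, 25 mm towards -y, is not the mark.
- block_hole (a point): The punch's hole in the wooden block: 15 mm in diameter, vertical, right through, with a chamfer. This point is the centre of its mouth, at the block's top, 66 mm above the worktop. The block, 56 x 90 x 66 mm, is fixed; two drill shanks 6 mm high stand 34 mm either side of the hole along its y. When the punch is home its flange's underside rests on the block's top.
- loupe: A small black stand magnifier, round, 37 mm across and 40 mm high; bystander, origin at the centre of its underside.
- caliper: A caliper lying flat, 62 x 160 x 13 mm; bystander, origin at the centre of its underside, y along its beam.
- tape_roll: A roll of dark tape lying flat, 58 mm across and 19 mm high; bystander, origin at the centre of its underside.
- spacer_block: A ground steel block 20 x 50 x 25 mm; bystander, origin at the centre of its underside, y along its length.
Things that resemble listed ones, but are neither listed nor needed, are in the scene too. There is more than one size of the punch; the one meant has the size given above.

How it is judged:
By the outcome, as a careful person would: the job done as asked, in the order asked, and still so for the second after the job is handed in, with the robot touching nothing.
It also fails if it takes over 64 s, if anything falls off the work surface, if the arm or the gripper's body presses on something with over 40 N, if the wrist force passes 120 N, or if a joint passes its speed limit or range.

ROBOT

A 6-joint arm with a two-finger parallel gripper is mounted at the origin on a cart in front of the work surface, level with it; the furniture and walls round the work are solid. World frame = base frame: x ahead of the robot, y to its left, z up, the work surface at z = 0. Lengths are in m, angles in rad, forces in N, time in s.
With the tool pointing down it reaches from about 0.25 to 0.775 m from the base axis. Payload 4 kg.
Tool frame: the origin (TCP) lies at the very end of the fingers, on their centre line; the grasp point (between the pads) lies hold_point_z behind it (hold_point_z is the distance from the TCP to the grasp point, in m); z points along the fingers, y is the direction in which the jaws open and shut (so a half turn about z gives the same grasp; the last joint's range is limited). The gripper opens to 94 mm and grips with 3 to 60 N. Pads are 16 mm wide; open, the fingers measure 119 mm over their backs; the gripper's body (75 mm by 177 mm) begins 78 mm behind the grasp point.
Start: joints at [1.238, 0.087, 1.371, -0, 1.684, -0.103], TCP at [0.125, 0.536, 0.206] pointing down, gripper open.
Joint ranges: [-3.1, 3.1], [-0.76, 2.03], [0.27, 2.55], [-1.08, 4.22], [0.17, 2.65], [-2.57, 2.57]. Speed limits (rad/s): [2.79, 2.79, 3.14, 3.14, 3.14, 3.14].

INTERFACE

Orientations are given as [roll, pitch, yaw] about the fixed x, y, z axes, in that order (R = Rz(yaw) Ry(pitch) Rx(roll)).
In Python, from bench import * gives the robot as it stands.
- The arm moves only by the tool step_arm, never from a script. Its argument "increments" is text: rows parted by semicolons, each of 6 numbers parted by spaces: the shift along the tool's x, y, z in cm, then the turn, a rotation vector about the tool's x, y, z in rad. A call has 1 to 5 rows; each row shifts and turns the commanded pose from where the row before left it, along the tool's axes as they then stand; what a row does not reach is not made up. A row lasts 1/10 s, in which the tool goes at most 50 mm and 8.59 degrees, less where a joint would pass 70% of its speed; a pose out of reach is approached as far as the arm can. A call is refused whole if a number of a shift passes 5 or a number of a turn 0.15, either way. A call with a gripper value outside its range is refused whole. "claw" is the gripper's target within -1 to 1 (shut at 1, half-way at 0, fully open at -1), set as the call begins (left out, the last holds). The fingers move at their own pace and stop on an object; the grip force is fixed at half the most. Time passes only in rows, so rows that do not move let the fingers close. It gives the time, the measured TCP pose, the force and the opening at its end, in the units of the state.
- get_obs(): the state, without advancing time (a new reading comes with each control period).
- snapshot(name): name is "scene" or "top" or "wrist"; returns the picture (420x560x3 uint8, red, green, blue); there is no depth.
- calibration(name): a dict with "camera_matrix" (3x3 intrinsics, pixels), "eye" and "orientation" of the camera in the world; the wrist camera has in their place "tool_from_camera" (4x4, takes a point from camera to tool coordinates, whose origin is the TCP and whose axes are the flange's). Camera axes: x right, y up, looking along -z (the intrinsics and any distortion apply to the point x, -y, -z); pixel columns grow to the right and rows downward; lengths in m; the calibration is good to about 2 mm. A picture is of the moment at which its call begins: read the wrist's pose just before it. calibration takes no time and is no camera call.
- close_job(): hands the job in, once; it reports no verdict.
The state is a dict: "time": time; "joint_positions": joint angles; "qvel": joint speeds; "joint_torque": joint torques, N m; "tool_pos": TCP position; "ee_rot": TCP orientation; "wrist_force": force on the tool from outside, world axes, zero at the start; "wrist_torque": the same for the moment, N m; "width": finger opening in m.
Only numpy, scipy, OpenCV 4.12 (cv2) and the standard library are available. Lean on these libraries where they do the work, as an engineer would, in place of code of your own. Each camera call takes 0.05 s, during which the arm holds its last target. There are 200 camera calls.

## Working session

There is one attempt and no reset: what is moved stays moved. The work goes in short steps, Python scripts to look and compute and a tool call to move; the robot and the scene stay as the last step left them, time stands still between calls to the robot, and variables do not carry over. Pictures are saved under pics/ and viewed, about 8 in all and at most 12, crops included, and the job is handed in when it is done.

Besides the shell and the picture viewer there is one more tool, called after "Call:" as name(argument=value, ...), one argument or row to a line, values as JSON. step_arm: Moves the arm, as the interface text tells. Its arguments: {"type":"object","properties":{"increments":{"type":"string"},"claw":{"type":"number"}},"required":["increments"]}

```bash
ls; mkdir -p pics
python3 - <<'E'
from bench import *
import cv2,json
o=get_obs();print({k:o[k] for k in o})
for n in("scene","top","wrist"):
    c=calibration(n);print(n,c)
    cv2.imwrite(f"pics/{n}0.png",cv2.cvtColor(snapshot(n),cv2.COLOR_RGB2BGR))
E
```

```text
pics
{'time': 0.0, 'joint_positions': array([ 1.23788133e+00,  8.79511904e-02,  1.37224686e+00, -1.14549024e-05,
        1.68355648e+00, -1.03082744e-01]), 'qvel': array([ 0.00095448,  0.00039355,  0.00100217, -0.00048117,  0.00042044,
        0.00114682]), 'joint_torque': array([ 1.13737558e-03, -3.40195835e+01, -3.02423537e+01,  7.18402234e-02,
        3.31817509e-02, -2.15054274e-04]), 'tool_pos': array([0.12512106, 0.53502902, 0.20430999]), 'ee_rot': array([-3.13944108e+00, -2.11132994e-04,  2.91175889e+00]), 'wrist_force': array([ 0.70128837, -0.10292603, -0.37630405]), 'wrist_torque': array([ 0.01376929, -0.00849539, -0.01751618]), 'width': 0.09401879569519668}
scene {'camera_matrix': array([[427.22372142,   0.        , 283.47080137],
       [  0.        , 427.22372142, 207.95697032],
       [  0.        ,   0.        ,   1.        ]]), 'eye': array([ 0.0967044 , -0.53865228,  0.60262987]), 'orientation': array([ 1.0001637 , -0.01497326, -0.49949745])}
top {'camera_matrix': array([[469.07320759,   0.        , 277.87008869],
       [  0.        , 469.07320759, 218.87760543],
       [  0.        ,   0.        ,   1.        ]]), 'eye': array([0.32457102, 0.18903759, 1.18220921]), 'orientation': array([ 0.15014731, -0.0196772 , -1.55731646])}
wrist {'camera_matrix': array([[353.48712441,   0.        , 274.81629361],
       [  0.        , 353.48712441, 210.07593628],
       [  0.        ,   0.        ,   1.        ]]), 'tool_from_camera': array([[-1.52475773e-03,  9.59085517e-01,  2.83112426e-01,
         8.16469786e-02],
       [ 9.99998294e-01,  1.75744473e-03, -5.67918065e-04,
         9.23725928e-04],
       [-1.04223643e-03,  2.83111077e-01, -9.59086561e-01,
        -1.80307367e-01],
       [ 0.00000000e+00,  0.00000000e+00,  0.00000000e+00,
         1.00000000e+00]])}
```

View pics/top0.png

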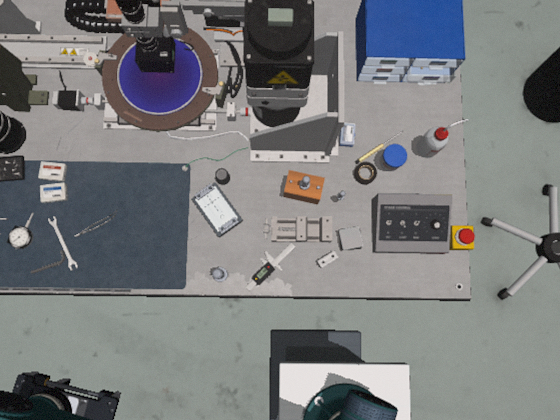

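View pics/scene0.png

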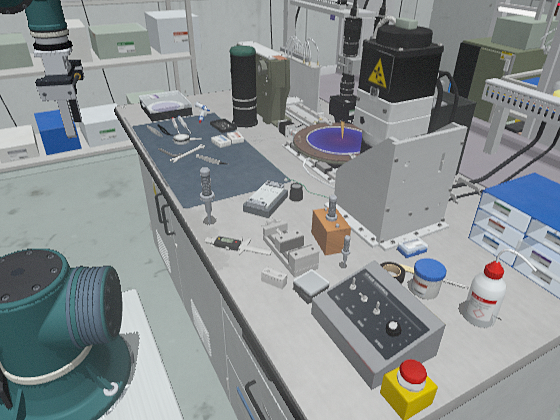

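The top view shows the orange block with the punch at about (304,184), the blank at about (300,229), and decoy punches at (219,272) and (341,195).

```bash
cat > h.py <<'E'
from bench import *
import numpy as np, cv2
from scipy.spatial.transform import Rotation as R
def cam(n,o=None):
    c=calibration(n);K=c["camera_matrix"]
    if n=="wrist":
        o=o or get_obs();M=R.from_euler('xyz',o["ee_rot"]).as_matrix();T=c["tool_from_camera"]
        return K,M@T[:3,3]+o["tool_pos"],M@T[:3,:3]
    return K,c["eye"],R.from_euler('xyz',c["orientation"]).as_matrix()
def ray(C,uv,z):
    K,e,M=C;d=M@np.array([(uv[0]-K[0,2])/K[0,0],-(uv[1]-K[1,2])/K[1,1],-1]);return e+d*(z-e[2])/d[2]
def proj(C,p):
    K,e,M=C;q=M.T@(np.array(p)-e);return np.array([K[0,2]-K[0,0]*q[0]/q[2],K[1,2]+K[1,1]*q[1]/q[2]])
def shot(n,f):
    o=get_obs();C=cam(n,o);im=cv2.cvtColor(snapshot(n),cv2.COLOR_RGB2BGR);cv2.imwrite(f"pics/{f}.png",im);return C,im
def rel(p,o=None):  # world point -> tool axes, cm
    o=o or get_obs();return 100*R.from_euler('xyz',o["ee_rot"]).as_matrix().T@(np.array(p)-o["tool_pos"])
E
python3 - <<'E'
from h import *
C=cam("top");im=cv2.imread("pics/top0.png")
hsv=cv2.cvtColor(im,cv2.COLOR_BGR2HSV)
m=cv2.inRange(hsv,(5,120,80),(20,255,255));m[:160]=0;m[210:]=0;m[:,:270]=0;m[:,340:]=0
c=max(cv2.findContours(m,0,2)[0],key=cv2.contourArea)
r=cv2.minAreaRect(c);print(r)
for p in cv2.boxPoints(r):print(ray(C,p,.066))
print("blk",ray(C,r[0],.066),"cap",ray(C,(305,181),.125),"blank",ray(C,(300,229),.03))
E=cam("scene");print(ray(E,(333,199),.125),ray(E,(207,170),.125))
cv2.imwrite("pics/topc.png",cv2.resize(im[155:290,200:360],None,fx=5,fy=4.4,interpolation=cv2.INTER_CUBIC))
print(hsv.shape,rel([.43,.13,.3]))
E
```

```text
((303.7274169921875, 184.85379028320312), (36.537899017333984, 22.602514266967773), 12.26477336883545)
[0.55995158 0.1566258  0.066     ]
[0.61529086 0.14551859 0.066     ]
[0.59741843 0.05800352 0.066     ]
[0.54226629 0.06974602 0.066     ]
blk [0.57862491 0.10747286 0.066     ] cap [0.5743562  0.10888766 0.125     ] blank [0.47473369 0.11350857 0.03      ]
[0.57104744 0.09370113 0.125     ] [0.37744038 0.3423232  0.125     ]
(420, 560, 3) [-38.90961041 -32.52081625  -9.49388111]
```

View pics/topc.png

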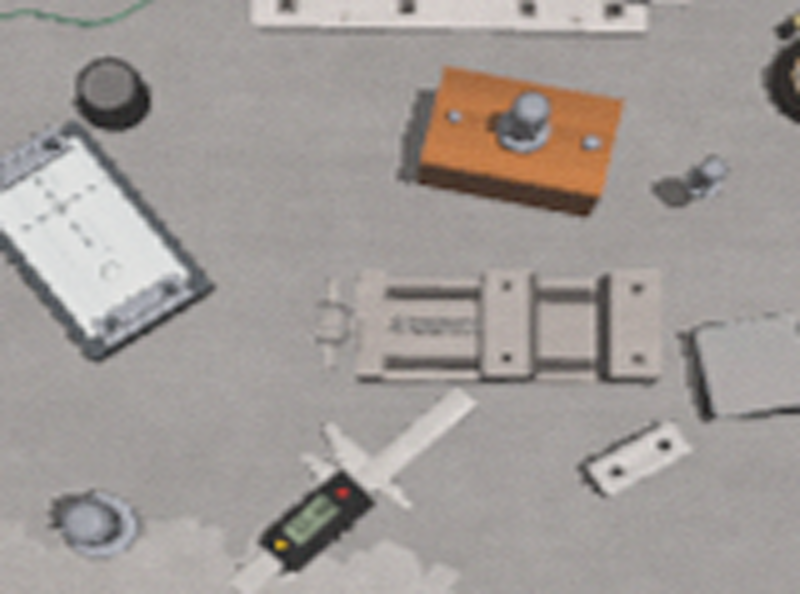

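The pale plate at crop (100,235) is the blank, with its scribed cross near (62,207) and its bored hole near (110,270). The middle object is a vise. I'll look at the blank from close by, then the punch.

Run:
```python
from h import *
C=cam("top")
mk=ray(C,(200+62/5,155+207/4.4),.03);h=ray(C,(200+110/5,155+270/4.4),.03)
print(mk,h,np.linalg.norm(mk-h)); print("decoy",ray(C,(342,189),.06),"decoy2",ray(C,(219,272),.1))
print("plate base",ray(C,(290,150),.02))
print(rel([mk[0],mk[1],.2]))
```

```text
[0.53893167 0.3324079  0.03      ] [0.50323354 0.30741719 0.03      ] 0.04357627383904698
decoy [0.57128446 0.01309006 0.06      ] decoy2 [0.36341618 0.3030474  0.1       ]
plate base [0.67987549 0.13983555 0.02      ]
[-44.90724499 -10.31417318   0.46824943]
```

Call:
step_arm(
  increments="-4.5 -1 0 0 0 0;-4.5 -1 0 0 0 0;-4.5 -1 0 0 0 0;-4.5 -1 0 0 0 0;-4.5 -1 0 0 0 0",
  claw=0,
)

```text
time: 0.65
tool_pos: [0.3342, 0.4345, 0.2052]
ee_rot: [-3.141, -0.0, 2.912]
wrist_force: [-1.0, -0.1, 0.9]
width: 0.0576
```

Call:
step_arm(
  increments="-4.5 -1 0 0 0 0;-4.5 -1 0 0 0 0;-4.5 -1 0 0 0 0;-4.5 -1 0 0 0 0;0 -1 0 0 0 0",
)

```text
time: 1.15
tool_pos: [0.5009, 0.343, 0.2031]
ee_rot: [-3.139, -0.0, 2.906]
wrist_force: [-0.3, 0.2, -0.7]
width: 0.0469
```

Call:
step_arm(
  increments="0 0 0 0 0 -0.12;0 0 0 0 0 -0.12;0 0 0 0 0 -0.12;0 0 0 0 0 -0.12;0 0 0 0 0 0",
)

```text
time: 1.65
tool_pos: [0.4959, 0.3462, 0.2053]
ee_rot: [3.141, -0.001, -2.891]
wrist_force: [0.8, 0.8, 0.3]
width: 0.047
```

Run:
```python
from h import *
C,im=shot("wrist","w1");print(get_obs()["tool_pos"],proj(C,[.539,.332,.03]),proj(C,[.503,.307,.03]))
```

```text
[0.49597635 0.34616567 0.20528486] [251.34555294 223.36080445] [235.65741809 185.47469106]
```

View pics/w1.png

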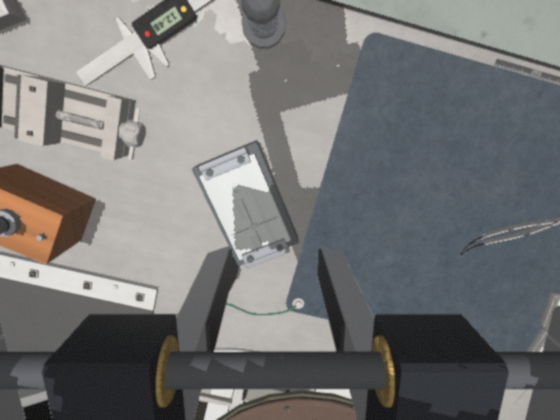

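Blank is at centre, its mark near (256,218); straps at (227,163) and (265,253). Zooming for the crossing.

Run:
```python
import cv2
im=cv2.imread("pics/w1.png");cv2.imwrite("pics/w1c.png",cv2.resize(im[160:270,190:300],None,fx=5.4,fy=5.4,interpolation=cv2.INTER_CUBIC))
```

```text
(no output)
```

View pics/w1c.png

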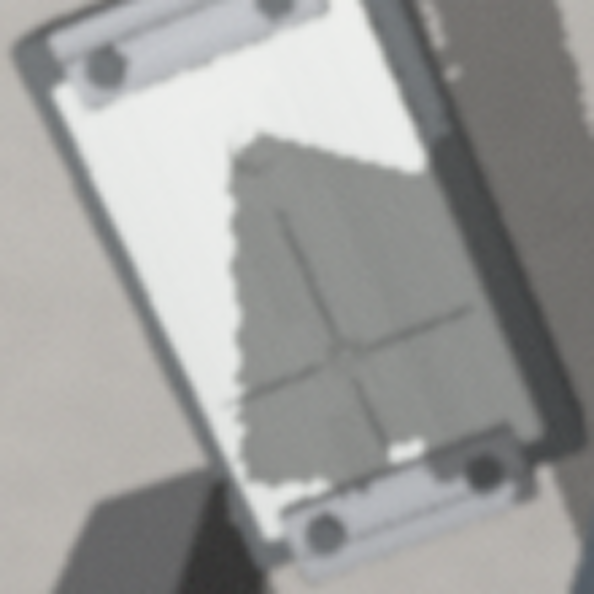

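The crossing is at crop (346,358), i.e. full pixel (253.7,225.8); the bored hole is at (255,155) in the crop.

Run:
```python
from h import *
C=cam("wrist");m=ray(C,(253.7,225.8),.03);h=ray(C,(190+255/5.4,160+155/5.4),.03)
print("mark",m,h,np.linalg.norm(m-h),"pose",get_obs()["tool_pos"])
print(rel([.578,.107,.2]), rel([.535,.121,.22]))
```

```text
mark [0.54116896 0.3349687  0.03      ] [0.50598776 0.30929376 0.03      ] 0.043553639222764076 pose [0.49597635 0.34616567 0.20528486]
[ -2.06920989 -25.19932414   0.52220827] [  1.75593014 -22.78447264  -1.47448801]
```

Call:
step_arm(
  increments="0.3 -4.5 -1.4 0 0 0;0.3 -4.5 -1.4 0 0 0;0.4 -4.5 -1.4 0 0 0;0.4 -4.5 -1.4 0 0 0;0.4 -4.7 -1.4 0 0 0",
)

```text
time: 2.2
tool_pos: [0.5351, 0.1204, 0.2761]
ee_rot: [3.141, 0.0, -2.893]
wrist_force: [1.0, 0.6, 0.7]
width: 0.0469
```

Call:
step_arm(
  increments="0 0 0 0 0 0;0 0 0 0 0 0;0 0 0 0 0 0",
)

```text
time: 2.5
tool_pos: [0.5351, 0.1225, 0.2749]
ee_rot: [3.141, -0.001, -2.891]
wrist_force: [1.0, 0.5, -0.2]
width: 0.0468
```

Run:
```python
from h import *
C,im=shot("wrist","w2");print(get_obs()["tool_pos"],proj(C,[.578,.107,.125]),proj(C,[.578,.107,.066]))
cv2.imwrite("pics/w2c.png",cv2.resize(im[150:300,170:370],None,fx=4,fy=4,interpolation=cv2.INTER_CUBIC))
```

```text
[0.53500152 0.1228458  0.27469137] [248.35302154 231.0413465 ] [251.94026255 213.64127795]
```

View pics/w2c.png

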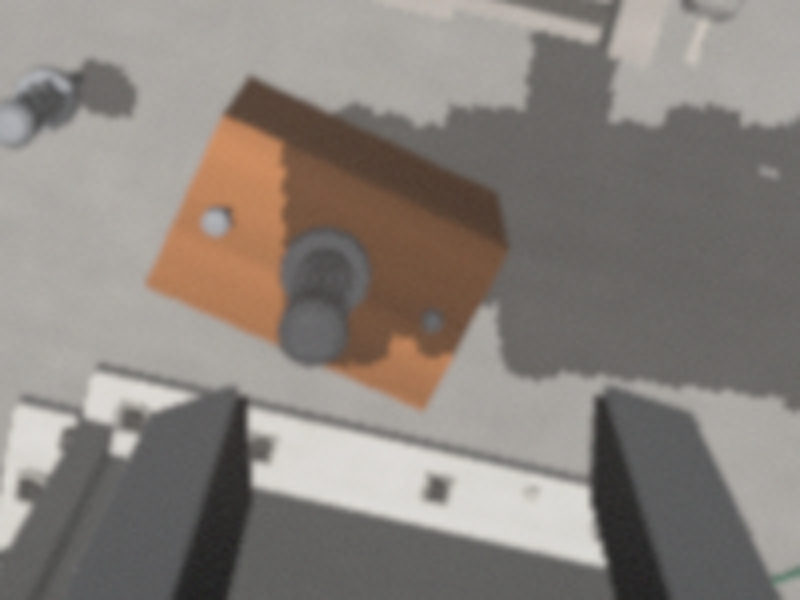

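Cap top at crop (313,330), flange centre (325,273), drill shanks (216,221) and (432,321).

Run:
```python
from h import *
C=cam("wrist");f=lambda x,y:(170+(x+.5)/4-.5,150+(y+.5)/4-.5)
a=ray(C,f(313,330),.125);b=ray(C,f(325.5,273),.074);s=ray(C,f(216,221),.072);t=ray(C,f(432,321),.072)
print(a,b,s,t,(s+t)/2,np.linalg.norm(s-t));print("capdia",np.linalg.norm(ray(C,f(279,330),.125)-ray(C,f(348,330),.125)),"fl",np.linalg.norm(ray(C,f(282,273),.074)-ray(C,f(369,273),.074)))
p=(b+(s+t)/2)/2;print(rel([p[0],p[1],.077]),get_obs()["tool_pos"])
```

```text
[0.5790624  0.10712928 0.125     ] [0.58046702 0.10734589 0.074     ] [0.57377514 0.07402999 0.072     ] [0.58765749 0.14031355 0.072     ] [0.58071631 0.10717177 0.072     ] 0.06772170579153253
capdia 0.017101407097862474 fl 0.02459755702282335
[-4.05437016 -2.65858302 19.76175459] [0.53500152 0.1228458  0.27469137]
```

Call:
step_arm(
  increments="-2 -1.3 0 0 0 0;-2.05 -1.35 0 0 0 0;0 0 3 0 0 0;0 0 3 0 0 0;0 0 3 0 0 0",
)

```text
time: 3.05
tool_pos: [0.581, 0.1077, 0.1836]
ee_rot: [3.141, -0.001, -2.889]
wrist_force: [0.2, 0.9, 0.4]
width: 0.0469
```

Call:
step_arm(
  increments="0 0 3 0 0 0;0 0 3 0 0 0;0 0 2.4 0 0 0;0 0 1.5 0 0 0;0 0 0 0 0 0",
)

```text
time: 3.55
tool_pos: [0.5792, 0.107, 0.0832]
ee_rot: [3.14, -0.006, -2.89]
wrist_force: [-0.4, 0.3, -0.6]
width: 0.0468
```

Run:
```python
from h import *
o=get_obs();print(o["tool_pos"],o["wrist_force"],rel([.5802,.1072,.077]))
```

```text
[0.57916815 0.10699302 0.08315085] [-0.36054177  0.30549519 -0.64357775] [-0.10887126 -0.00641291  0.61441965]
```

Call:
step_arm(
  increments="0 0 0.2 0 0 0;0 0 0 0 0 0;0 0 0 0 0 0",
)

```text
time: 3.85
tool_pos: [0.5825, 0.1061, 0.0862]
ee_rot: [-3.141, 0.003, -2.891]
wrist_force: [0.0, 0.4, 0.2]
width: 0.047
```

Call:
step_arm(
  increments="0 0 0 0 0 0;0 0 0 0 0 0;0 0 0 0 0 0;0 0 0 0 0 0",
  claw=1,
)

```text
time: 4.25
tool_pos: [0.5815, 0.1059, 0.0846]
ee_rot: [3.141, 0.0, -2.892]
wrist_force: [-0.7, 1.6, 0.7]
width: 0.0187
```

Tips came to rest about 9 mm above the flange; I'll reopen and go lower so they can bear on it.

Call:
step_arm(
  increments="0 0 0 0 0 0;0 0 0 0 0 0;0 0 0.4 0 0 0;0 0 0.3 0 0 0;0 0 0 0 0 0",
  claw=0.3,
)

```text
time: 4.75
tool_pos: [0.5808, 0.1059, 0.0765]
ee_rot: [3.141, -0.002, -2.891]
wrist_force: [-0.2, -0.4, 0.3]
width: 0.0327
```

Call:
step_arm(
  increments="0 0 0 0 0 0;0 0 0 0 0 0;0 0 0 0 0 0",
)

```text
time: 5.05
tool_pos: [0.5816, 0.1059, 0.0777]
ee_rot: [-3.142, 0.0, -2.891]
wrist_force: [0.2, -0.3, 0.3]
width: 0.0327
```

Call:
step_arm(
  increments="0 0 0.15 0 0 0;0 0 0 0 0 0;0 0 0 0 0 0",
)

```text
time: 5.35
tool_pos: [0.5814, 0.1059, 0.0759]
ee_rot: [3.141, -0.0, -2.891]
wrist_force: [-0.1, 0.7, -0.3]
width: 0.0331
```

Call:
step_arm(
  increments="0 0 0 0 0 0;0 0 0 0 0 0;0 0 0 0 0 0;0 0 0 0 0 0;0 0 0 0 0 0",
  claw=1,
)

```text
time: 5.85
tool_pos: [0.5814, 0.106, 0.076]
ee_rot: [3.141, 0.0, -2.891]
wrist_force: [1.1, 0.5, 0.5]
width: 0.0166
```

Call:
step_arm(
  increments="0 0 0 0 0 0;0 0 0 0 0 0",
)

```text
time: 6.05
tool_pos: [0.5814, 0.106, 0.076]
ee_rot: [3.141, 0.0, -2.891]
wrist_force: [-0.5, 0.5, 1.3]
width: 0.0165
```

Run:
```python
from h import *
o=get_obs();print({k:o[k] for k in("time","tool_pos","ee_rot","wrist_force","wrist_torque","width")})
```

```text
{'time': 6.05, 'tool_pos': array([0.58144215, 0.10598663, 0.07601274]), 'ee_rot': array([ 3.14134312e+00,  1.30298971e-04, -2.89139662e+00]), 'wrist_force': array([-0.48559627,  0.46956241,  1.26843188]), 'wrist_torque': array([ 0.15104741,  0.02695377, -0.04845956]), 'width': 0.016457645160430995}
```

Call:
step_arm(
  increments="0 0 -1 0 0 0;0 0 -2 0 0 0;0 0 -2 0 0 0;0 0 -2 0 0 0;0 0 -2 0 0 0",
)

```text
time: 6.55
tool_pos: [0.5811, 0.1057, 0.1666]
ee_rot: [-3.142, -0.001, -2.892]
wrist_force: [0.2, 0.0, -2.1]
width: 0.016
```

Call:
step_arm(
  increments="0 0 -1 0 0 0;0 0 0 0 0 0;0 0 0 0 0 0;0 0 0 0 0 0",
)

```text
time: 6.95
tool_pos: [0.5806, 0.1058, 0.1742]
ee_rot: [3.141, -0.003, -2.891]
wrist_force: [0.4, -0.9, -3.0]
width: 0.0162
```

Run:
```python
from h import *
o=get_obs();print(o["tool_pos"],o["wrist_force"],o["width"],rel([.530,.3319,.145]))
M=R.from_euler('xyz',o["ee_rot"]).as_matrix();print(M)
C,im=shot("wrist","w3")
for z in(.0,-.008,.03,-.01+.0,.02+.028+.015-.0,.066):
  print(z,proj(C,o["tool_pos"]+M@np.array([0,0,z])))
cv2.imwrite("pics/w3c.png",cv2.resize(im[120:320,170:370],None,fx=3,fy=3,interpolation=cv2.INTER_CUBIC))
```

```text
[0.58058437 0.10581264 0.17420295] [ 0.37280355 -0.90224077 -2.98603972] 0.01617589558766789 [-0.70590221 23.15558668  2.93109882]
[[-9.68858368e-01 -2.47595977e-01 -3.11357374e-03]
 [-2.47596513e-01  9.68863210e-01 -2.18145657e-04]
 [ 3.07063904e-03  5.59557756e-04 -9.99995129e-01]]
0.0 [274.20521357 258.56102643]
-0.008 [274.19457033 264.79500666]
0.03 [274.23865442 238.97398767]
-0.01 [274.19177263 266.43368477]
0.063 [274.26677169 222.50509103]
0.066 [274.26898745 221.20727053]
```

View pics/w3c.png

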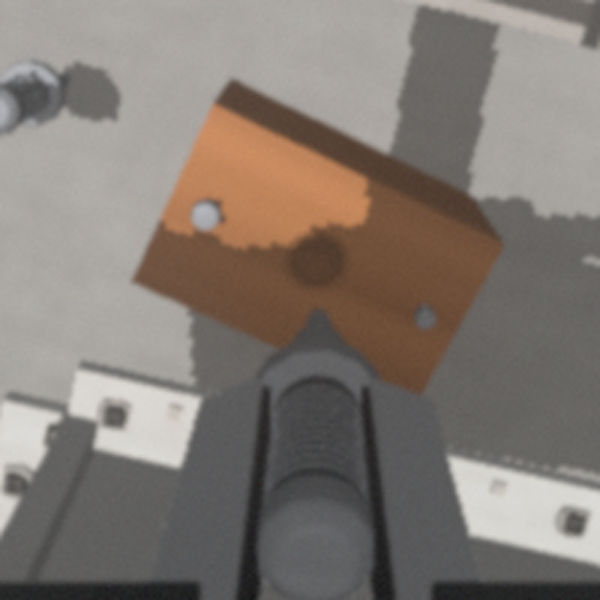

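Held punch: nose tip at crop (319,308), cap at (316,545); the hole is at (317,261). The view reads about 1.4 mm off in tool y, so I'll align by relative view. Moving over the mark.

Call:
step_arm(
  increments="-0.1 1.5 0 0 0 0;-0.2 2.5 0 0 0 0;-0.2 2.5 0 0 0 0;-0.2 2.5 0 0 0 0;-0.2 2.5 0 0 0 0",
)

```text
time: 7.5
tool_pos: [0.5608, 0.2215, 0.1753]
ee_rot: [3.141, -0.001, -2.891]
wrist_force: [0.0, -0.8, -2.6]
width: 0.0167
```

Call:
step_arm(
  increments="-0.2 2.5 0 0 0 0;-0.2 2.5 0.6 0 0 0;-0.2 2.5 0.6 0 0 0;-0.2 2.5 0.6 0 0 0;-0.2 1.5 0.6 0 0 0",
)

```text
time: 8.0
tool_pos: [0.5414, 0.3361, 0.151]
ee_rot: [3.141, -0.001, -2.889]
wrist_force: [0.4, 1.0, -3.8]
width: 0.0165
```

Call:
step_arm(
  increments="0 0 1 0 0 0;0 0 1 0 0 0;0 0 1 0 0 0;0 0 0.4 0 0 0;0 0 0 0 0 0",
)

```text
time: 8.5
tool_pos: [0.5426, 0.3322, 0.1167]
ee_rot: [-3.141, -0.002, -2.893]
wrist_force: [0.6, 0.2, -2.7]
width: 0.0163
```

Call:
step_arm(
  increments="0 0 0 0 0 0;0 0 0 0 0 0;0 0 0 0 0 0",
)

```text
time: 8.8
tool_pos: [0.5433, 0.3335, 0.1188]
ee_rot: [3.141, 0.001, -2.892]
wrist_force: [0.4, 0.5, -2.4]
width: 0.0164
```

Run:
```python
from h import *
o=get_obs();print(o["tool_pos"],o["ee_rot"],o["wrist_force"],o["width"])
C,im=shot("wrist","w4")
print(proj(C,[.5412,.335,.03]))
cv2.imwrite("pics/w4c.png",cv2.resize(im[165:285,210:340],None,fx=5,fy=5,interpolation=cv2.INTER_CUBIC))
```

```text
[0.54333293 0.33346094 0.11882557] [ 3.14123852e+00  1.44316107e-03 -2.89165406e+00] [ 0.38819738  0.4680533  -2.40670336] 0.01643403843031465
[276.78574707 210.00822563]
```

View pics/w4c.png

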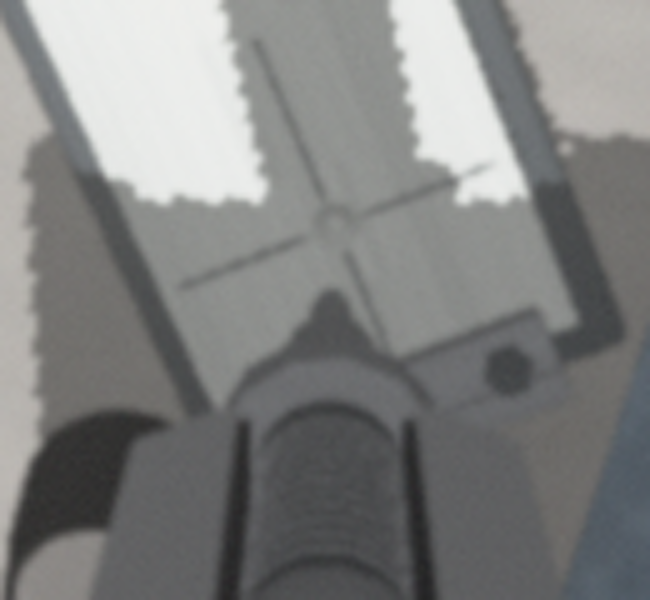

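Tip at crop (331,290–300), mark at (333,225): laterally within 0.5 mm already. Working out the tool-x offset from the cap and flange rows.

Run:
```python
from h import *
c=calibration("wrist");K=c["camera_matrix"];T=c["tool_from_camera"]
C=(K,T[:3,3],T[:3,:3])
print("cap top",proj(C,[0,0,-.049]),"seen",(275.3,301.6))
for z in(.002,.010):print("flange front",z,proj(C,[.013,0,z]))
for x in(0,.001): print("per mm",proj(C,[x,0,.063]))
o=get_obs()
# mark in tool coordinates, camera-read
w=cam("wrist",o);m=ray(w,(276.4,209.6),.03);print("mark cam tool cm",rel(m,o))
for d in(.055,.059,.063,.068):
  # x of tip: silhouette row ~ tip centre 2.2mm radius sphere centre at d-.0022, front edge +.0022 
  f=lambda x:proj(C,[x+.0021,0.0014,d-.0015])[1]
  xs=np.linspace(-.006,.006,241);x=xs[np.argmin([abs(f(x)-222.3) for x in xs])];print(d,x)
im=cv2.imread("pics/w4.png");print(im[210:245,276].mean(1).astype(int),im[210:245,270].mean(1).astype(int))
```

```text
cap top [274.12585377 306.81889281] seen (275.3, 301.6)
flange front 0.002 [274.16302036 235.27611876]
flange front 0.01 [274.17464258 230.34598503]
per mm [274.26953973 222.5019474 ]
per mm [274.26682827 221.19210331]
mark cam tool cm [0.21884675 0.16804357 8.87020218]
0.055 0.0012000000000000005
0.059 -0.00010000000000000026
0.063 -0.00145
0.068 -0.0031
[137 135 137 136 137 139 141 141 140 140 143 138 124  98  86  84  84  85
  81  82  82  83  83  86  83  86  96 105 108 111 110 110 108 105  96] [144 139 128 128 137 143 142 143 145 145 145 143 144 143 142 142 141 139
 134 116  97  84  81  83  83  85  87  98 110 111 111 111 108 107 106]
```

Call:
step_arm(
  increments="0.22 0.03 0 0 0 0;0 0 0.6 0 0 0;0 0 0.6 0 0 0;0 0 0.5 0 0 0;0 0 0 0 0 0",
)

```text
time: 9.35
tool_pos: [0.5398, 0.3328, 0.0992]
ee_rot: [-3.141, -0.003, -2.891]
wrist_force: [0.1, -0.4, -3.1]
width: 0.0167
```

Call:
step_arm(
  increments="0 0 0 0 0 0;0 0 0 0 0 0;0 0 0 0 0 0",
)

```text
time: 9.65
tool_pos: [0.5409, 0.3333, 0.1014]
ee_rot: [3.141, 0.001, -2.891]
wrist_force: [-0.7, -0.1, -2.4]
width: 0.0164
```

Run:
```python
from h import *
o=get_obs();print(o["tool_pos"],o["ee_rot"],o["wrist_force"],o["width"])
C,im=shot("wrist","w5");m=ray(cam("wrist",o),(276.4,209.6),.03)
cv2.imwrite("pics/w5c.png",cv2.resize(im[190:250,240:310],None,fx=9,fy=9,interpolation=cv2.INTER_CUBIC))
```

```text
[0.54094779 0.3333162  0.10143925] [ 3.14136058e+00  8.52210687e-04 -2.89141234e+00] [-0.74630786 -0.14273355 -2.44379916] 0.01644116924099572
```

View pics/w5c.png

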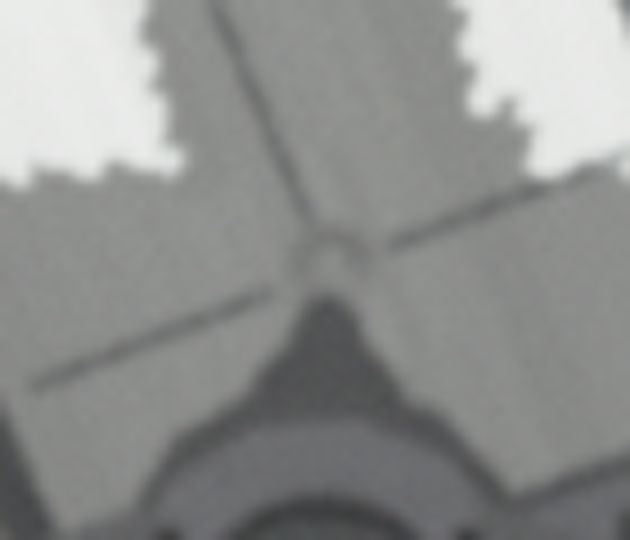

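Ring of the mark centred near crop (334,271), tip front at (328,293): a small +y trim, then descend in small steps watching force.

Call:
step_arm(
  increments="0 0.04 0.2 0 0 0;0 0 0.2 0 0 0;0 0 0 0 0 0;0 0 0 0 0 0",
)

```text
time: 10.1
tool_pos: [0.5405, 0.3335, 0.0968]
ee_rot: [-3.142, -0.0, -2.891]
wrist_force: [-0.6, 0.5, -3.4]
width: 0.0164
```

Call:
step_arm(
  increments="0 0 0.15 0 0 0;0 0 0 0 0 0;0 0 0 0 0 0",
)

```text
time: 10.4
tool_pos: [0.5405, 0.3336, 0.0954]
ee_rot: [3.142, -0.0, -2.891]
wrist_force: [0.4, -0.1, -2.6]
width: 0.0166
```

Call:
step_arm(
  increments="0 0 0.1 0 0 0;0 0 0 0 0 0;0 0 0 0 0 0",
)

```text
time: 10.7
tool_pos: [0.5406, 0.3336, 0.0945]
ee_rot: [3.142, -0.0, -2.891]
wrist_force: [-0.4, -0.5, -2.3]
width: 0.0162
```

Call:
step_arm(
  increments="0 0 0.1 0 0 0;0 0 0 0 0 0;0 0 0 0 0 0",
)

```text
time: 11.0
tool_pos: [0.5406, 0.3336, 0.0934]
ee_rot: [3.142, -0.0, -2.891]
wrist_force: [0.1, -0.1, -2.6]
width: 0.0159
```

Call:
step_arm(
  increments="0 0 0.1 0 0 0;0 0 0 0 0 0;0 0 0 0 0 0",
)

```text
time: 11.3
tool_pos: [0.5406, 0.3336, 0.0924]
ee_rot: [3.142, -0.0, -2.891]
wrist_force: [0.2, -0.2, -2.1]
width: 0.0164
```

Run:
```python
from h import *
C,im=shot("wrist","w6")
cv2.imwrite("pics/w6c.png",cv2.resize(im[195:245,245:305],None,fx=10,fy=10,interpolation=cv2.INTER_CUBIC))
```

```text
(no output)
```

View pics/w6c.png

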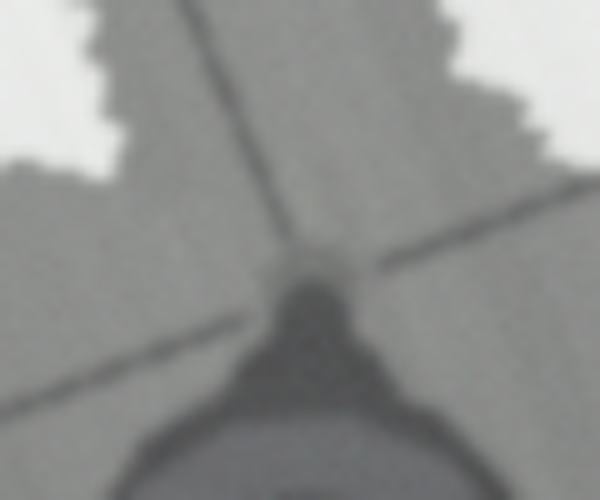

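Tip end about (313,299), lines cross at (316,291): aligned well within 1 mm. Descending.

Call:
step_arm(
  increments="0 0 0.1 0 0 0;0 0 0 0 0 0;0 0 0 0 0 0",
)

```text
time: 11.65
tool_pos: [0.5405, 0.3336, 0.0914]
ee_rot: [3.142, -0.0, -2.891]
wrist_force: [-0.1, -0.3, -2.3]
width: 0.0163
```

Call:
step_arm(
  increments="0 0 0.1 0 0 0;0 0 0 0 0 0;0 0 0 0 0 0",
)

```text
time: 11.95
tool_pos: [0.5405, 0.3336, 0.0904]
ee_rot: [3.142, -0.0, -2.891]
wrist_force: [-0.5, -0.6, -2.8]
width: 0.0165
```

Call:
step_arm(
  increments="0 0 0.1 0 0 0;0 0 0 0 0 0;0 0 0 0 0 0",
)

```text
time: 12.25
tool_pos: [0.5406, 0.3336, 0.0895]
ee_rot: [3.142, -0.0, -2.891]
wrist_force: [-0.3, -0.7, -2.9]
width: 0.0163
```

Call:
step_arm(
  increments="0 0 0.1 0 0 0;0 0 0 0 0 0;0 0 0 0 0 0",
)

```text
time: 12.55
tool_pos: [0.5405, 0.3336, 0.0884]
ee_rot: [3.142, -0.0, -2.891]
wrist_force: [-0.3, 0.6, -2.4]
width: 0.0166
```

Call:
step_arm(
  increments="0 0 0.1 0 0 0;0 0 0 0 0 0;0 0 0 0 0 0",
)

```text
time: 12.85
tool_pos: [0.5406, 0.3336, 0.0875]
ee_rot: [3.142, 0.0, -2.891]
wrist_force: [0.6, 0.5, -3.0]
width: 0.0165
```

Still no contact; lower contact means the tip lies a bit toward +x, so trim x by -1 mm.

Call:
step_arm(
  increments="-0.1 0 0 0 0 0;0 0 0.1 0 0 0;0 0 0 0 0 0;0 0 0 0 0 0",
)

```text
time: 13.25
tool_pos: [0.5418, 0.3339, 0.0869]
ee_rot: [3.141, 0.001, -2.891]
wrist_force: [-0.2, -0.3, -0.6]
width: 0.0166
```

Call:
step_arm(
  increments="0 0 0.1 0 0 0;0 0 0 0 0 0;0 0 0 0 0 0",
)

```text
time: 13.55
tool_pos: [0.5418, 0.3339, 0.086]
ee_rot: [3.141, 0.001, -2.891]
wrist_force: [0.7, 0.2, 0.5]
width: 0.0167
```

Contact: about 2 then 3 N, no side force, so it is seated. Pressing on.

Call:
step_arm(
  increments="0 0 0.1 0 0 0;0 0 0 0 0 0;0 0 0 0 0 0",
)

```text
time: 13.85
tool_pos: [0.542, 0.3341, 0.0853]
ee_rot: [3.141, 0.001, -2.891]
wrist_force: [-0.4, 0.1, 3.5]
width: 0.0164
```

Call:
step_arm(
  increments="0 0 0.07 0 0 0;0 0 0 0 0 0;0 0 0 0 0 0",
)

```text
time: 14.15
tool_pos: [0.5419, 0.334, 0.0844]
ee_rot: [3.141, 0.001, -2.891]
wrist_force: [0.1, 0.3, 3.9]
width: 0.0164
```

Call:
step_arm(
  increments="0 0 0.05 0 0 0;0 0 0 0 0 0;0 0 0 0 0 0",
)

```text
time: 14.45
tool_pos: [0.5419, 0.334, 0.0839]
ee_rot: [3.141, 0.001, -2.891]
wrist_force: [-0.2, 0.0, 5.7]
width: 0.0163
```

Net about 8 N. Continuing in 0.5 mm steps.

Call:
step_arm(
  increments="0 0 0.05 0 0 0;0 0 0 0 0 0;0 0 0 0 0 0",
)

```text
time: 14.75
tool_pos: [0.542, 0.3341, 0.0836]
ee_rot: [3.141, 0.002, -2.891]
wrist_force: [-0.5, 0.4, 6.4]
width: 0.0166
```

Call:
step_arm(
  increments="0 0 0.05 0 0 0;0 0 0 0 0 0;0 0 0 0 0 0",
)

```text
time: 15.05
tool_pos: [0.5422, 0.3342, 0.0834]
ee_rot: [3.141, 0.002, -2.891]
wrist_force: [-0.1, -0.9, 6.3]
width: 0.0163
```

Call:
step_arm(
  increments="0 0 0.05 0 0 0;0 0 0 0 0 0;0 0 0 0 0 0",
)

```text
time: 15.35
tool_pos: [0.5423, 0.3342, 0.0832]
ee_rot: [3.141, 0.003, -2.891]
wrist_force: [0.9, -0.8, 6.0]
width: 0.0165
```

Call:
step_arm(
  increments="0 0 0.05 0 0 0;0 0 0 0 0 0;0 0 0 0 0 0",
)

```text
time: 15.65
tool_pos: [0.5424, 0.3342, 0.0829]
ee_rot: [3.141, 0.003, -2.891]
wrist_force: [0.3, -0.3, 7.7]
width: 0.0165
```

Call:
step_arm(
  increments="0 0 0.04 0 0 0;0 0 0 0 0 0;0 0 0 0 0 0",
)

```text
time: 15.95
tool_pos: [0.5426, 0.3343, 0.0827]
ee_rot: [3.141, 0.003, -2.891]
wrist_force: [-0.8, 0.2, 8.0]
width: 0.0165
```

Call:
step_arm(
  increments="0 0 0.04 0 0 0;0 0 0 0 0 0;0 0 0 0 0 0",
)

```text
time: 16.25
tool_pos: [0.5427, 0.3343, 0.0825]
ee_rot: [3.141, 0.004, -2.891]
wrist_force: [-0.4, 0.5, 7.5]
width: 0.0167
```

Call:
step_arm(
  increments="0 0 0.05 0 0 0;0 0 0 0 0 0;0 0 0 0 0 0",
)

```text
time: 16.55
tool_pos: [0.5426, 0.3343, 0.082]
ee_rot: [3.141, 0.004, -2.891]
wrist_force: [0.2, -0.9, 8.5]
width: 0.0164
```

Call:
step_arm(
  increments="0 0 0.05 0 0 0;0 0 0 0 0 0;0 0 0 0 0 0",
)

```text
time: 16.85
tool_pos: [0.542, 0.334, 0.0803]
ee_rot: [3.141, 0.001, -2.891]
wrist_force: [-0.2, -0.3, 3.4]
width: 0.0164
```

The snap came: net force fell from about 11 to 6 N with a 1.7 mm jump. Lifting straight up.

Call:
step_arm(
  increments="0 0 -0.3 0 0 0;0 0 -0.5 0 0 0;0 0 -1 0 0 0;0 0 -2 0 0 0;0 0 -2 0 0 0",
)

```text
time: 17.35
tool_pos: [0.5404, 0.3333, 0.1362]
ee_rot: [-3.141, -0.004, -2.891]
wrist_force: [0.3, -0.6, -1.9]
width: 0.0166
```

Call:
step_arm(
  increments="0 0 -2 0 0 0;0 0 -1.5 0 0 0;0 0 0 0 0 0;0 0 0 0 0 0;0 0 0 0 0 0",
)

```text
time: 17.85
tool_pos: [0.5408, 0.3334, 0.1705]
ee_rot: [-3.141, -0.003, -2.891]
wrist_force: [-0.4, 0.2, -4.4]
width: 0.0165
```

Run:
```python
from h import *
o=get_obs();print(o["tool_pos"],o["ee_rot"],o["wrist_force"],o["width"],rel([.5814,.1060,.158]))
```

```text
[0.54076419 0.33341637 0.1705364 ] [-3.14092048 -0.0032839  -2.89139206] [-0.4220406   0.23533972 -4.41318434] 0.016476358586851272 [  1.68961271 -23.03880997   1.27468196]
```

Call:
step_arm(
  increments="0.1 -1.5 0 0 0 0;0.2 -2.5 0 0 0 0;0.2 -2.5 0 0 0 0;0.2 -2.5 0 0 0 0;0.2 -2.5 0 0 0 0",
)

```text
time: 18.35
tool_pos: [0.561, 0.2179, 0.1715]
ee_rot: [-3.141, -0.002, -2.892]
wrist_force: [-0.2, 0.6, -2.0]
width: 0.0162
```

Call:
step_arm(
  increments="0.2 -2.5 0 0 0 0;0.2 -2.5 0 0 0 0;0.2 -2.5 0 0 0 0;0.1 -2.5 0 0 0 0;0.1 -1.5 0 0 0 0",
)

```text
time: 18.85
tool_pos: [0.5817, 0.1039, 0.1716]
ee_rot: [-3.141, -0.002, -2.894]
wrist_force: [0.2, 0.1, -3.5]
width: 0.0163
```

Call:
step_arm(
  increments="0 0 0 0 0 0;0 0 0 0 0 0;0 0 0 0 0 0;0 0 0 0 0 0",
)

```text
time: 19.25
tool_pos: [0.5818, 0.1079, 0.1724]
ee_rot: [3.141, -0.0, -2.89]
wrist_force: [-0.4, 0.2, -2.2]
width: 0.0162
```

Run:
```python
from h import *
C,im=shot("wrist","w7");o=get_obs();print(o["tool_pos"],o["ee_rot"],o["wrist_force"],o["width"],rel([.5814,.1060,.135]))
cv2.imwrite("pics/w7c.png",cv2.resize(im[185:255,230:320],None,fx=8,fy=8,interpolation=cv2.INTER_CUBIC))
```

```text
[0.5818438  0.10780832 0.17247952] [ 3.14130288e+00  6.73548289e-05 -2.88985743e+00] [-0.56911586 -0.23512563 -1.78278424] 0.016422214033730398 [ 0.08827576 -0.16516393  3.7478988 ]
```

View pics/w7c.png

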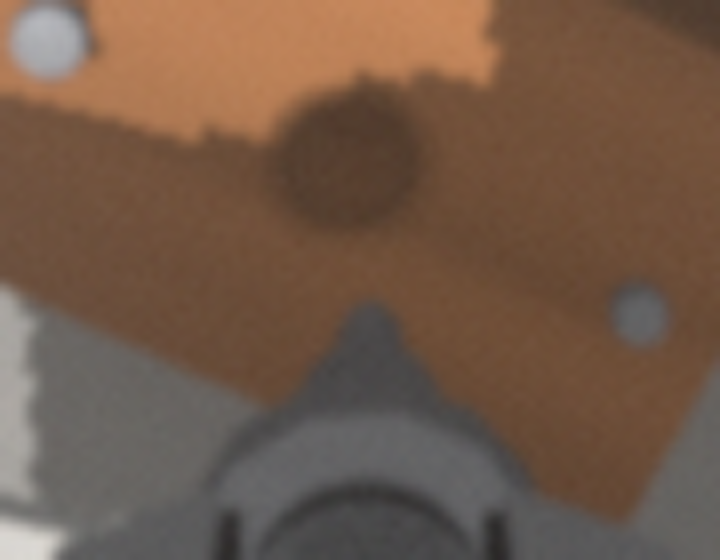

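Hole centre at crop (346,162), tip column 370: about 2 mm left to go in y. Computing x by the same reading used at the mark.

Run:
```python
from h import *
c=calibration("wrist");K=c["camera_matrix"];T=c["tool_from_camera"]
def tp(uv,z): # tool coords at tool depth z
    d=T[:3,:3]@np.array([(uv[0]-K[0,2])/K[0,0],-(uv[1]-K[1,2])/K[1,1],-1]);return T[:3,3]+d*(z-T[2,3])/d[2]
print("mark w6",1e3*tp((245+31.6-.45,195+29.1-.45),.0924-.030))
print("hole now",1e3*tp((230+34.6-.4,185+16.2*1.25-.4),.1725-.066))
print("hole w2 (shank mid)",1e3*tp((170+324/4-.4,150+271/4-.4),.2747-.072))
print("hole now",1e3*tp((230+346/8-.45,185+162/8-.45),.1725-.066))
print("shank mid now",1e3*tp((230+(50+640)/16-.45,185+(42+314)/16-.45),.1725-.072))
print("tip now",1e3*tp((230+370/8-.45,185+(300+22)/8-.45),.060))
```

```text
mark w6 [-0.6782838   1.35873583 62.4       ]
hole now [  1.14037763  -8.50581404 106.5       ]
hole w2 (shank mid) [-40.48801601 -27.06293485 202.7       ]
hole now [  1.17115001  -1.26120508 106.5       ]
shank mid now [  1.13325307  -1.33743198 100.5       ]
tip now [-0.73734167  1.09654438 60.        ]
```

Call:
step_arm(
  increments="0.1 -0.22 0 0 0 0;0 0 1 0 0 0;0 0 1 0 0 0;0 0 0.8 0 0 0;0 0 0 0 0 0",
)

```text
time: 19.8
tool_pos: [0.5802, 0.1043, 0.1417]
ee_rot: [3.141, -0.005, -2.891]
wrist_force: [-0.3, 0.6, -3.1]
width: 0.0166
```

Call:
step_arm(
  increments="0 0 0 0 0 0;0 0 0 0 0 0;0 0 0 0 0 0",
)

```text
time: 20.1
tool_pos: [0.582, 0.1044, 0.1451]
ee_rot: [-3.141, 0.001, -2.891]
wrist_force: [-0.2, -0.5, -2.6]
width: 0.0165
```

Call:
step_arm(
  increments="0 0 0.5 0 0 0;0 0 0.5 0 0 0;0 0 0.5 0 0 0;0 0 0 0 0 0;0 0 0 0 0 0",
)

```text
time: 20.6
tool_pos: [0.5814, 0.1044, 0.1291]
ee_rot: [3.141, -0.001, -2.891]
wrist_force: [-0.3, -0.4, -2.5]
width: 0.0161
```

Call:
step_arm(
  increments="0 0.06 0 0 0 0;0 0 0.6 0 0 0;0 0 0.6 0 0 0;0 0 0 0 0 0;0 0 0 0 0 0",
)

```text
time: 21.1
tool_pos: [0.5812, 0.1049, 0.1169]
ee_rot: [3.141, -0.001, -2.891]
wrist_force: [-0.2, 0.2, -2.8]
width: 0.0166
```

Call:
step_arm(
  increments="0 0 0.5 0 0 0;0 0 0.3 0 0 0;0 0 0.3 0 0 0;0 0 0 0 0 0;0 0 0 0 0 0",
)

```text
time: 21.6
tool_pos: [0.5814, 0.105, 0.1064]
ee_rot: [3.141, -0.0, -2.891]
wrist_force: [-0.1, -0.7, -2.4]
width: 0.0163
```

Call:
step_arm(
  increments="0 0 0.2 0 0 0;0 0 0.2 0 0 0;0 0 0 0 0 0;0 0 0 0 0 0",
)

```text
time: 22.0
tool_pos: [0.5814, 0.105, 0.1024]
ee_rot: [3.141, -0.0, -2.891]
wrist_force: [0.4, -0.7, -2.3]
width: 0.0162
```

Call:
step_arm(
  increments="0 0 0.3 0 0 0;0 0 0.3 0 0 0;0 0 0 0 0 0;0 0 0 0 0 0",
)

```text
time: 22.4
tool_pos: [0.5813, 0.105, 0.0962]
ee_rot: [3.141, -0.0, -2.891]
wrist_force: [-0.8, 0.5, -1.4]
width: 0.0167
```

Call:
step_arm(
  increments="0 0 0.4 0 0 0;0 0 0.4 0 0 0;0 0 0.4 0 0 0;0 0 0 0 0 0;0 0 0 0 0 0",
)

```text
time: 22.9
tool_pos: [0.5813, 0.105, 0.0841]
ee_rot: [3.141, -0.001, -2.891]
wrist_force: [-0.2, 0.2, -2.3]
width: 0.0163
```

Call:
step_arm(
  increments="0 0 0.3 0 0 0;0 0 0.2 0 0 0;0 0 0 0 0 0;0 0 0 0 0 0",
)

```text
time: 23.3
tool_pos: [0.5814, 0.105, 0.0794]
ee_rot: [3.141, -0.0, -2.891]
wrist_force: [-0.3, -0.5, -2.5]
width: 0.0165
```

Call:
step_arm(
  increments="0 0 0.1 0 0 0;0 0 0.1 0 0 0;0 0 0 0 0 0;0 0 0 0 0 0",
)

```text
time: 23.7
tool_pos: [0.5814, 0.105, 0.0774]
ee_rot: [3.142, -0.0, -2.891]
wrist_force: [-0.2, 0.0, -3.1]
width: 0.0163
```

Call:
step_arm(
  increments="0 0 0.1 0 0 0;0 0 0 0 0 0;0 0 0 0 0 0",
)

```text
time: 24.0
tool_pos: [0.5814, 0.105, 0.0764]
ee_rot: [3.142, -0.0, -2.891]
wrist_force: [0.8, 0.4, -2.6]
width: 0.0167
```

Call:
step_arm(
  increments="0 0 0.1 0 0 0;0 0 0 0 0 0;0 0 0 0 0 0",
)

```text
time: 24.3
tool_pos: [0.5818, 0.1051, 0.076]
ee_rot: [3.142, 0.001, -2.891]
wrist_force: [-0.5, -0.7, -0.3]
width: 0.0164
```

Contact at the same height it was gripped at: home. A slight nudge, then release.

Call:
step_arm(
  increments="0 0 0.05 0 0 0;0 0 0 0 0 0;0 0 0 0 0 0",
)

```text
time: 24.6
tool_pos: [0.5819, 0.1051, 0.076]
ee_rot: [-3.142, 0.002, -2.891]
wrist_force: [-1.7, -0.1, 4.0]
width: 0.0165
```

Call:
step_arm(
  increments="0 0 0 0 0 0;0 0 0 0 0 0;0 0 0 0 0 0;0 0 0 0 0 0;0 0 0 0 0 0",
  claw=0,
)

```text
time: 25.1
tool_pos: [0.5813, 0.1049, 0.0746]
ee_rot: [3.142, -0.0, -2.891]
wrist_force: [-1.0, -0.5, 0.0]
width: 0.0467
```

Call:
step_arm(
  increments="0 0 -1 0 0 0;0 0 -2 0 0 0;0 0 -3 0 0 0;0 0 -4 0 0 0;0 0 -4 0 0 0",
)

```text
time: 25.6
tool_pos: [0.5811, 0.1049, 0.2168]
ee_rot: [3.141, -0.0, -2.891]
wrist_force: [0.8, -0.9, 0.3]
width: 0.0473
```

Call:
step_arm(
  increments="2 1 -4 0 0 0;2.5 0.5 -2 0 0 0;0 0 0 0 0 0;0 0 0 0 0 0;0 0 0 0 0 0",
)

```text
time: 26.1
tool_pos: [0.5341, 0.1082, 0.273]
ee_rot: [3.141, -0.003, -2.892]
wrist_force: [0.0, -0.3, 0.2]
width: 0.0473
```

Run:
```python
from h import *
C,im=shot("wrist","w8");o=get_obs();print(o["time"],o["tool_pos"],o["wrist_force"],o["width"],proj(C,[.5805,.1072,.125]),proj(C,[.5805,.1072,.074]))
cv2.imwrite("pics/w8c.png",cv2.resize(im[140:290,160:360],None,fx=4,fy=4,interpolation=cv2.INTER_CUBIC))
```

```text
26.15 [0.53407072 0.10819406 0.27253932] [ 0.04007888 -0.58567603 -0.58497053] 0.04669057672551037 [261.76023904 238.55799827] [263.29637769 222.395356  ]
```

View pics/w8c.png

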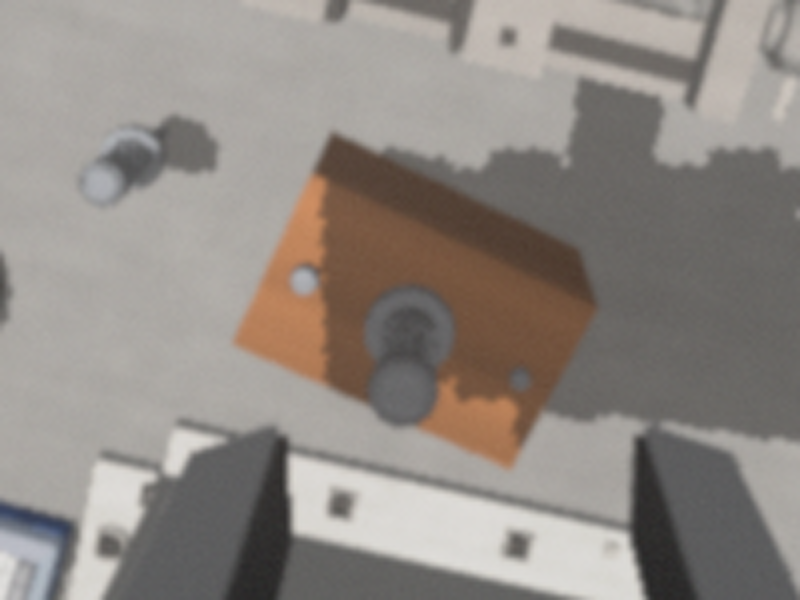

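The punch stands upright in its hole. Its cap at crop (403,390) and flange at (410,331) are within about 1.5 px of where they were at the start.

```bash
python3 -c "
from bench import *
print(close_job())"
```

```text
the job is handed in; nothing more can be done
None
```

The job is done and handed in at about 26 s. I took the punch from its block and set its point in the mark where the scribed lines cross. I pressed it until the spring snapped, then stood it back in the block.

- **Press:** the net force climbed to about 11 N, then fell to about 6 N as the arm jumped down 1.7 mm. I stopped there, short of the hard stop. Side force stayed within the noise (about 1 N), so the point was seated in the mark. The arm's own reading gave about 6.7 mm of travel after contact, a little more than the roughly 5.5 mm that force suggests. I did not settle that difference.
- **Punch returned:** the flange met the block at the same height at which I had gripped it. The last close picture shows the punch upright and home, within about 1.5 px of its starting position, with the fingers clear of it.
- **Camera offset:** the wrist camera read about 1.4 mm off sideways, so I aligned the point to the mark and the hole by comparing them in the same picture.
- **Not checked:** I took no final overall picture. That the bystanders are unmoved rests on the clear paths and on feeling no unexpected contact.

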